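Pop the fuse hatch of a welding supply box

ROBOT

A 6-joint arm with a two-finger parallel gripper is mounted at the origin on the work surface. World frame = base frame: x ahead of the robot, y to its left, z up, the work surface at z = 0. Lengths are in m, angles in degrees, forces in N, time in s.
With the tool pointing down it reaches from about 0.25 to 0.725 m from the base axis. Payload 9.7 kg.
Tool frame: the origin (TCP) lies where the fingers leave the gripper's body, on its centre line; the fingertips stand 73 mm ahead of it and the grasp point (between the pads) lies 54 mm ahead of it; y points along the fingers, x is the direction in which the jaws open and shut, and the axes are right-handed (so a half turn about y gives the same grasp; the last joint's range is limited). The gripper opens to 85 mm and grips with 20 to 120 N. Pads are 22 mm wide; open, the fingers measure 114 mm over their backs; the gripper's body (76 mm by 85 mm) begins 54 mm behind the grasp point. The pads swing forward as they close: fully open they stand 13 mm farther back than shut.
Start: joints at [-63.14, 4.979, 10.078, 95.1, 0, 90], TCP at [0.248, -0.491, 0.304] pointing down, gripper open.
Joint ranges: [-179.16, 179.16], [-48.56, 103.87], [-65.8, 70.77], [-126.05, 130.52], [-82.76, 87.17], [-180, 180]. Speed limits (degrees/s): [127.2, 127.2, 147.25, 180, 180, 180].

INTERFACE

Orientations are given as [roll, pitch, yaw] about the fixed x, y, z axes, in that order (R = Rz(yaw) Ry(pitch) Rx(roll)).
In Python, from workcell import sensors, imaging, bot, models gives the robot as it stands.
- The arm moves only by the tool arm_command, never from a script. Its argument "rows" is one flat list of numbers, 7 for each row, row after row: the shift along the tool's x, y, z in cm, then the turn, a rotation vector about the tool's x, y, z in degrees, then the gripper's target within -1 to 1 (fully open at 1, half-way at 0, shut at -1). A call has 1 to 12 rows; each row is the pose to reach, as a shift and turn from the pose commanded when the call began, along the tool's axes at that moment; what a row does not reach only later rows make up. A row lasts 1/12 s, in which the tool goes at most 41.7 mm and 7.16 degrees, less where a joint would pass 70% of its speed; a pose out of reach is approached as far as the arm can. A call with a gripper value outside its range is refused whole. The fingers move at their own pace and stop on an object; "force" is the grip in N (left out, the last holds). Time passes only in rows, so rows that repeat a pose let the fingers close. It gives the time, the measured TCP pose, the force and the opening at its end, in the units of the state.
- sensors.get_obs(): the state, without advancing time (a new reading comes with each control period).
- imaging.camera(name): name is "scene" or "top" or "wrist"; returns a dict with "pixels" (420x560x3 uint8, blue, green, red), "z_map" (420x560 float32, m along the optical axis (not along the pixel's ray), 0 where there is no reading), "camera_matrix" (3x3 intrinsics, pixels), "D" ([k1, k2, p1, p2, k3] as OpenCV has them; the pictures are not rectified), "world_from_camera" (4x4, takes a point from camera to world coordinates). Camera axes: x right, y up, looking along -z (the intrinsics and any distortion apply to the point x, -y, -z); pixel columns grow to the right and rows downward; lengths in m; the calibration is good to about 2 mm. A picture is of the moment at which its call begins.
- bot.job_done(): hands the job in, once; it reports no verdict.
Trained networks look in the newest picture that a camera, given by its name, has taken for a name from the list of things; names that differ only in an ending like _2 or _b are one class to them, and where a whole thing is asked for, a point or a joint stands for the part that bears it (a point fixed in the world has none). Each returns a list of dicts, best first, with "conf" (0 to 1); they miss things now and then, are a little off and sometimes report something else, mostly with a low value. They report only what shows in the picture. A call takes as long as a camera call.
- models.search_frame(thing, camera): "extent" ([centre column, centre row, width, height] in pixels, round what is visible of it).
- models.spot_point(thing, camera): "location" ([column, row] in pixels: a listed point, or the origin of a listed thing).
The state is a dict: "time": time; "q": joint angles; "qd": joint speeds; "joint_efforts": joint torques, N m; "ee_pos": TCP position; "tcp_rot": TCP orientation; "wrist_force": force on the tool from outside, world axes, zero at the start; "torque": the same for the moment, N m; "opening": finger opening in m.
Only numpy, scipy, OpenCV 4.12 (cv2) and the standard library are available. Lean on these libraries where they do the work, as an engineer would, in place of code of your own. Each camera call takes 0.05 s, during which the arm holds its last target.

TASK

The fuses in the supply box with the yellow hatch are to be checked: with a fingertip, press the black pad of the yellow hatch straight down once, gently but all the way in, and let go so that the hatch pops up by itself. Keep your hand off it and watch it stand wide open, untouched, for two seconds before you finish. Do not push the hatch back down or press the red tell-tale, leave the blue hatch shut, and pick up or disturb nothing else on the table.

Things in the scene. Friction and masses are not known exactly. Their poses are not given: they have to be found in the camera images.
- fuse_box: black supply box with red front and YELLOW hatch; 190 mm long (x), 140 wide (y), 116 high, fixed. Origin: centre of its underside; x to its back, y to its left, z up. On top the yellow hatch, 115 mm long, 84 wide, hinged along y at x = +45 mm, z = 116 mm; its free front edge lies at x = -70 mm. Three fuses lie inside.
- fuse_press (a point): middle of the upper face of the black rubber press pad (26 x 56 mm, raised 4 mm) by the front edge of the yellow hatch: at x = -47 mm, y = 0, z = 122 mm in its box while shut; moves with the hatch, 92 mm from the hinge axis. Axes as the box's while shut.
- fuse_hatch (a joint): angle of the yellow hatch, rad: 0 latched shut, positive open, negative pushed in. Push-push latch: the pad yields to 2 to 4 N; about 4 mm down (-0.04 rad) the latch is freed, 6 mm down (-0.063) is a firm stop. When then let go, the hatch swings up by itself in about 1 s to a stop at 1.08 and stays there, its free edge 100 mm above the box. A shorter press leaves it latched.
- fuse_telltale (a joint): travel, m, of the red tell-tale tab (12 x 10 mm, 8 mm above the box's top) behind the hinge of the yellow hatch, left of its middle: 0 standing. The tail of the opening hatch pushes it down about 10 mm and it stays down: it shows that the hatch has been open. Not to be pushed by hand.
- spare_box: like the fuse box but with a BLUE hatch, not to be opened; 190 mm long (x), 140 wide (y), 116 high, fixed. Origin: centre of its underside; x to its back, y to its left, z up. On top the blue hatch, 115 mm long, 84 wide, hinged along y at x = +45 mm, z = 116 mm; its free front edge lies at x = -70 mm. Three fuses lie inside.
- spare_press (a point): middle of the upper face of the black rubber press pad (26 x 56 mm, raised 4 mm) by the front edge of the blue hatch: at x = -47 mm, y = 0, z = 122 mm in its box while shut; moves with the hatch, 92 mm from the hinge axis. Axes as the box's while shut.
- spare_hatch (a joint): angle of the blue hatch in rad, 0 shut; same latch as the yellow one; must stay shut
- magnet: red three-sided welding magnet, 60 x 60 x 16 mm, lying loose in front of the fuse box; origin at the middle of its underside
- gas_cup: small terracotta-coloured gas cup, 32 mm across, 42 mm high, standing loose in front of the spare box; origin under its centre
- chipping_hammer: hammer lying loose on the left of the table; origin under its middle
- wire_brush: brush lying loose on the right of the table; origin under its middle
- spray_can: can with a green label, 60 mm across, 170 mm high, standing on the left; origin under its centre
- tip_jar: jar with a red lid, 64 mm across, 85 mm high, standing at the back; origin under its centre
- nut_block: steel block 50 x 50 x 30 mm with a brass stud 12 mm high, standing at the back right; origin under its centre

How it is judged:
By the outcome, as a careful person would: the job done as asked, in the order asked, and still so for the second after the job is handed in, with the robot touching nothing.
It also fails if it takes over 32 s, if anything falls off the work surface, if the arm or the gripper's body presses on something with over 40 N, if the wrist force passes 120 N, or if a joint passes its speed limit or range.

## Working session

There is one attempt and no reset: what is moved stays moved. The work goes in short steps, Python scripts to look and compute and a tool call to move; the robot and the scene stay as the last step left them, time stands still between calls to the robot, and variables do not carry over. Pictures are saved under pics/ and viewed, and the job is handed in when it is done.

Besides the shell and the picture viewer there is one more tool, called after "Request:" as a command line: name --argument value ..., lists and objects as JSON in quotes. arm_command: Moves the arm, as the interface text tells. Its arguments: {"type":"object","properties":{"rows":{"type":"array","items":{"type":"number"}},"force":{"type":"number"}},"required":["rows"]}

```bash
ls; mkdir -p pics; cat > h.py <<'E'
import numpy as np, cv2
from workcell import sensors, imaging, bot, models
def ray(c,px):
    p=cv2.undistortPoints(np.array([[px]],float),np.array(c["camera_matrix"]),np.array(c["D"]))[0,0]
    T=np.array(c["world_from_camera"]); d=T[:3,:3]@np.array([p[0],-p[1],-1.]); return T[:3,3],d
def at_z(c,px,z):
    o,d=ray(c,px); return o+d*(z-o[2])/d[2]
def at_depth(c,px):
    o,d=ray(c,px); r,cc=int(round(px[1])),int(round(px[0])); z=np.asarray(c["z_map"])[r-2:r+3,cc-2:cc+3]; z=z[z>0]
    return o+d*np.median(z) if z.size else None
def tri(a,b):
    (o1,d1),(o2,d2)=a,b
    t=np.linalg.lstsq(np.stack([d1,-d2],1),o2-o1,rcond=None)[0]
    p,q=o1+t[0]*d1,o2+t[1]*d2; return (p+q)/2,np.linalg.norm(p-q)
E
python3 - <<'E'
from h import *
print(sensors.get_obs())
rays={}
for n in ["scene","top","wrist"]:
    c=imaging.camera(n); cv2.imwrite(f"pics/{n}0.png",c["pixels"])
    for t in ["fuse_press","spare_press","fuse_box","spare_box","fuse_telltale"]:
        f=models.spot_point(t,n) if t!="fuse_telltale" else []
        b=models.search_frame(t,n)
        print(n,t,[(np.round(x["location"],1),round(x["conf"],2),at_depth(c,x["location"])) for x in f[:2]],[(np.round(x["extent"]),round(x["conf"],2)) for x in b[:2]])
        if f: rays.setdefault(t,[]).append(ray(c,f[0]["location"]))
for t,r in rays.items():
    if len(r)>1: print(t,tri(r[0],r[1]))
E
```

```text
pics
{'time': 0.0, 'q': array([-6.31417587e+01,  5.01202336e+00,  1.00343781e+01,  9.50976158e+01,
       -2.68005985e-04,  8.99995034e+01]), 'qd': array([-0.013106  , -0.00266877,  0.01931343,  0.03812802, -0.11103532,
        0.02449653]), 'joint_efforts': array([ 6.72602109e-04, -5.20387352e+01,  4.64806867e+01,  1.62202085e-02,
        1.42040517e-05, -1.27273978e-06]), 'ee_pos': array([ 0.24842697, -0.49056432,  0.30317345]), 'tcp_rot': array([-9.00002674e+01,  7.52610807e-02, -6.31412621e+01]), 'wrist_force': array([ 0.27837393, -0.58871274,  0.36366404]), 'torque': array([-0.05580571, -0.0161576 , -0.04731719]), 'opening': 0.08578014769484904}
scene fuse_press [(array([270.7, 142.4]), 0.67, array([ 0.48786214, -0.24425883,  0.12153104]))] [(array([268., 153.,  50.,  35.]), 0.84)]
scene spare_press [(array([377.4, 257.8]), 0.97, array([0.46558482, 0.23332258, 0.12309942]))] [(array([365., 266.,  56.,  45.]), 0.81)]
scene fuse_box [(array([263.1, 182. ]), 0.85, array([ 0.57950047, -0.12802831,  0.11246404]))] [(array([263., 169.,  79.,  81.]), 0.56)]
scene spare_box [(array([352
[... 678 characters left out ...]
151, 0.21946588, 0.11763712])), (array([373.9, 256.5]), 0.35, array([ 0.40115548, -0.28237855,  0.01437891]))] [(array([203., 222.,  54.,  67.]), 0.64)]
top fuse_telltale [] [(array([120., 239.,  59.,  79.]), 0.73)]
wrist fuse_press [] []
wrist spare_press [] []
wrist fuse_box [] []
wrist spare_box [] []
wrist fuse_telltale [] []
fuse_press (array([ 0.48819799, -0.23625691,  0.1270458 ]), np.float64(0.007452905167307596))
spare_press (array([0.469963  , 0.23846676, 0.13351128]), np.float64(0.0029407950622749894))
fuse_box (array([ 0.52825826, -0.21677304, -0.00669235]), np.float64(0.009682986506256628))
spare_box (array([0.51925202, 0.23741913, 0.00420436]), np.float64(0.007096077478732169))
```

View images.

View pics/scene0.png

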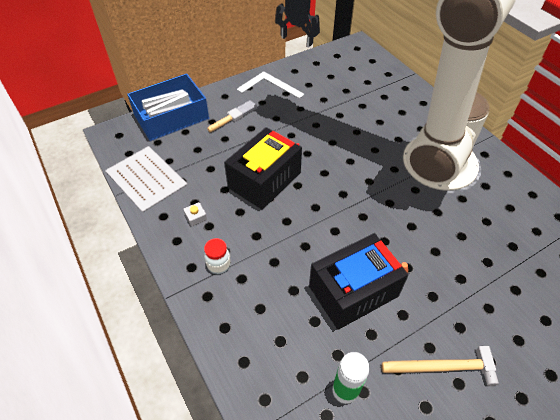

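View pics/top0.png

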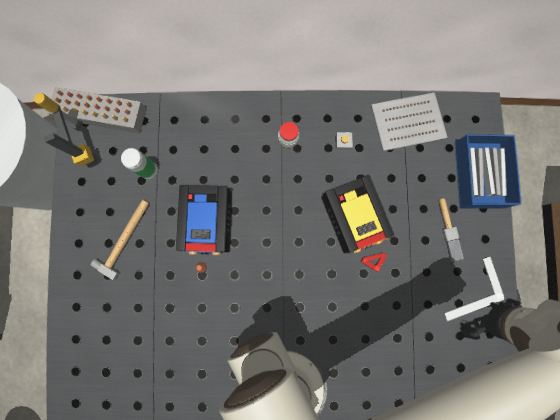

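```bash
python3 - <<'E'
import cv2
a=cv2.imread("pics/top0.png")[160:280,300:420]; cv2.imwrite("pics/top0c.png",cv2.resize(a,(600,600),interpolation=cv2.INTER_CUBIC))
a=cv2.imread("pics/scene0.png")[110:230,200:320]; cv2.imwrite("pics/scene0c.png",cv2.resize(a,(600,600),interpolation=cv2.INTER_CUBIC))
E
```

```text
(no output)
```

View pics/top0c.png

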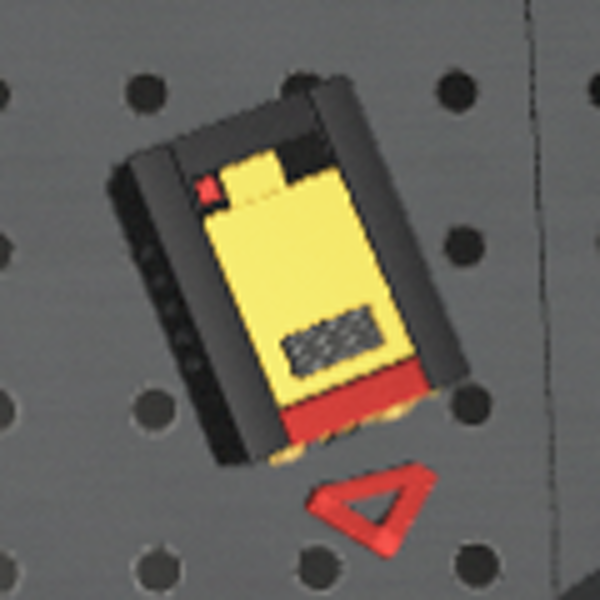

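View pics/scene0c.png

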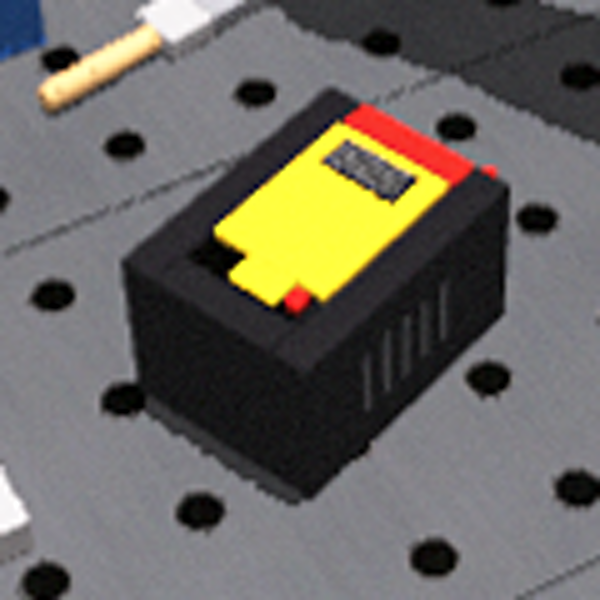

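The scene and top pictures both show the yellow hatch box with the red front facing the robot. The pad is near (273, 144) in scene and (366, 228) in top. The red tell-tale is up, left of the hatch tail, and the magnet is in front of the box. Next I segment the hatch and pad for a sharper position and yaw.

```bash
cat > seg.py <<'E'
from h import *
def hatch(c,roi):
    x0,y0,x1,y1=roi
    hsv=cv2.cvtColor(c["pixels"],cv2.COLOR_BGR2HSV); m=cv2.inRange(hsv,(22,100,100),(36,255,255))
    k=np.zeros_like(m); k[y0:y1,x0:x1]=m[y0:y1,x0:x1]; m=k
    cs,h=cv2.findContours(m,cv2.RETR_CCOMP,cv2.CHAIN_APPROX_NONE)
    i=max(range(len(cs)),key=lambda i:cv2.contourArea(cs[i]) if h[0][i][3]<0 else 0)
    hull=cs[i]; f=np.zeros_like(m); cv2.drawContours(f,cs,i,255,-1)
    pad=cv2.bitwise_and(f,cv2.bitwise_not(m))
    n,l,s,ce=cv2.connectedComponentsWithStats(pad); j=1+np.argmax(s[1:,4])
    pc=ce[j]; pp=np.argwhere(l==j)[:,::-1].astype(float)
    P=np.array([at_z(c,p,0.120)[:2] for p in pp[::1]])
    (cx,cy),wh,a=cv2.minAreaRect((P*1000).astype(np.float32))
    ev,E=np.linalg.eigh(np.cov(P.T)); v=E[:,1]; ang=np.degrees(np.arctan2(v[1],v[0]))
    return pc,s[j,4],(cx,cy),wh,a,ang,np.sqrt(ev*12)*1000
E
python3 - <<'E'
from seg import *
R=[]
for n,roi in [("scene",(215,115,310,215)),("top",(310,165,400,265))]:
    c=imaging.camera(n); o=hatch(c,roi); print(n,o,at_z(c,o[0],.122),at_depth(c,o[0])); R.append(ray(c,o[0]))
print(tri(*R))
print(sensors.get_obs()["time"])
c=imaging.camera("wrist"); print(np.round(c["world_from_camera"],3))
E
```

```text
scene (array([273.35294118, 143.65546218]), np.int32(119), (483.1449279785156, -237.24981689453125), (26.303796768188477, 54.90457534790039), 20.14046287536621, np.float64(109.52949840612101), array([26.44312595, 55.68140223])) [ 0.48402957 -0.23528764  0.122     ] [ 0.4849957  -0.23357939  0.12390242]
top (array([365.72727273, 227.99350649]), np.int32(154), (482.150390625, -236.66648864746094), (23.930461883544922, 54.267616271972656), 21.497703552246094, np.float64(110.57513538368023), array([23.50757171, 53.64829668])) [ 0.48174007 -0.23650101  0.122     ] [ 0.48167607 -0.23630809  0.12288791]
(array([ 0.48229926, -0.23742908,  0.1191926 ]), np.float64(0.0009380065639142571))
1.6
[[ 0.451  0.859  0.24   0.309]
 [-0.892  0.435  0.121 -0.46 ]
 [-0.001 -0.269  0.963  0.373]
 [ 0.     0.     0.     1.   ]]
```

View pics/wrist0.png

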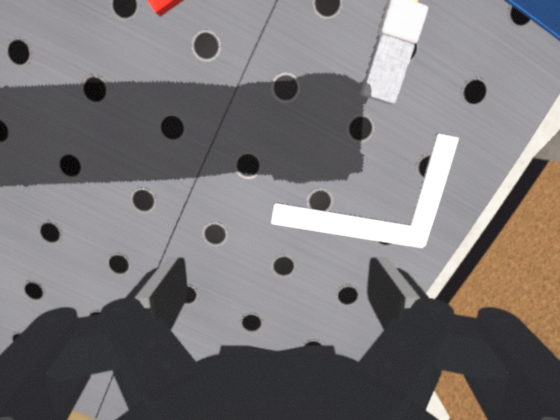

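The pad is at about (0.483, -0.236, 0.122) and the box yaw is about 20°. The rays agree to 1 mm and the pad measures about 26 x 55 mm. I'll shut the fingers and go part way, then look with the wrist camera.

Request:
arm_command --rows '[-1.5, 0, 4, 0, 3.5, 0, -1, -3, 0, 8, 0, 7, 0, -1, -4.5, 0, 12, 0, 7, 0, -1, -6, 0, 16, 0, 7, 0, -1, -7, 0, 18.5, 0, 7, 0, -1, -7, 0, 18.5, 0, 7, 0, -1, -7, 0, 18.5, 0, 7, 0, -1]' --force 20

```text
time: 2.23
ee_pos: [0.3828, -0.3435, 0.304]
tcp_rot: [-90.0, -0.0, -70.0]
wrist_force: [-0.3, 0.2, 0.9]
opening: 0.0008
```

```bash
python3 - <<'E'
from seg import *
o=sensors.get_obs(); print(o["time"],o["ee_pos"],o["tcp_rot"],o["opening"],o["wrist_force"])
c=imaging.camera("wrist"); cv2.imwrite("pics/wrist1.png",c["pixels"])
try:
    h=hatch(c,(0,0,560,420)); print(h,at_z(c,h[0],.122),at_depth(c,h[0]))
    cc=imaging.camera("scene"); g=hatch(cc,(215,115,310,215)); print(tri(ray(c,h[0]),ray(cc,g[0])))
except Exception as e: print(e)
f=models.spot_point("fuse_press","wrist"); print([(x["location"],x["conf"],at_z(c,x["location"],.122)) for x in f])
E
```

```text
2.2333 [ 0.38284782 -0.34349098  0.3039792 ] [-8.99995633e+01 -1.31395701e-02 -6.99562408e+01] 0.0008340796884590145 [-0.34527317  0.23497799  0.88194923]
(array([190.3034019 ,  41.04232595]), np.int32(2528), (482.14501953125, -237.05230712890625), (25.21257781982422, 55.1865234375), 20.32606315612793, np.float64(110.49485227469562), array([25.05722077, 54.94316116])) [ 0.48206404 -0.23784048  0.122     ] [ 0.48201937 -0.23794482  0.12231858]
(array([ 0.48259507, -0.23723953,  0.11979716]), np.float64(0.0005052881412459734))
[([189.1, 41.5], 0.58, array([ 0.48145761, -0.23706737,  0.122     ]))]
```

View pics/wrist1.png

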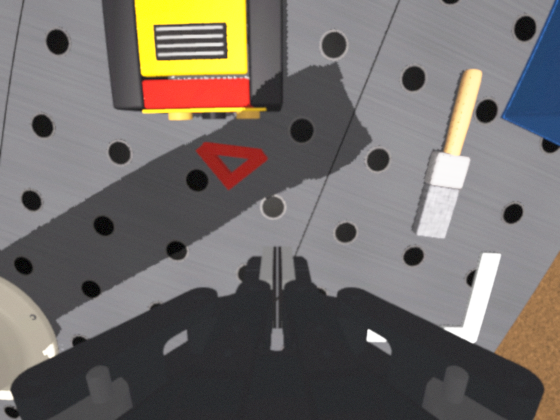

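The wrist picture shows the pad at (190, 41), square to the tool, with the magnet well clear. All views agree on (0.482, -0.237, 0.122). Next I move above the pad with the tip about 12 mm over it.

Request:
arm_command --rows '[-2, 0, 4, 0, 0, 0, -1, -4, 1, 8, 0, 0, 0, -1, -6, 3, 11.5, 0, 0, 0, -1, -6.6, 6, 13, 0, 0, 0, -1, -6.6, 8.5, 13, 0, 0, 0, -1, -6.6, 9.7, 13, 0, 0, 0, -1, -6.6, 9.7, 13, 0, 0, 0, -1, -6.6, 9.7, 13, 0, 0, 0, -1]'

```text
time: 3.05
ee_pos: [0.481, -0.2395, 0.2074]
tcp_rot: [-90.0, 0.0, -70.2]
wrist_force: [0.1, -0.6, 1.2]
opening: 0.0004
```

```bash
python3 - <<'E'
from seg import *
for n in ["wrist","scene"]:
    c=imaging.camera(n); p=c["pixels"]
    if n=="scene": p=cv2.resize(p[60:230,180:340],None,fx=3.5,fy=3.5,interpolation=cv2.INTER_CUBIC)
    cv2.imwrite(f"pics/{n}2.png",p)
o=sensors.get_obs(); print(o["time"],o["ee_pos"],o["tcp_rot"],o["wrist_force"])
E
```

```text
3.15 [ 0.48170812 -0.23971949  0.20894043] [-89.90003713  -0.11180953 -70.24956521] [-0.14710755  0.07867285 -0.03750761]
```

View pics/wrist2.png

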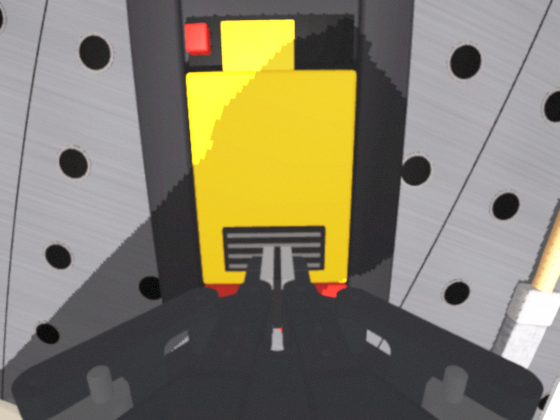

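View pics/scene2.png

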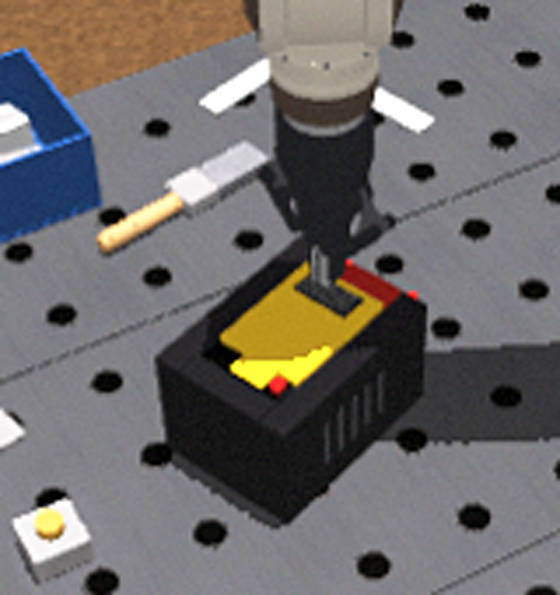

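In both pictures the fingertips stand over the pad, laterally centred, at wrist-picture position (277, 250). I'll now come down slowly while watching the force.

Request:
arm_command --rows '[0, 0.3, 0, 0, 0, 0, -1, 0, 0.6, 0, 0, 0, 0, -1, 0, 0.9, 0, 0, 0, 0, -1, 0, 1.1, 0, 0, 0, 0, -1, 0, 1.2, 0, 0, 0, 0, -1, 0, 1.3, 0, 0, 0, 0, -1, 0, 1.3, 0, 0, 0, 0, -1]'

```text
time: 3.73
ee_pos: [0.4816, -0.2385, 0.1939]
tcp_rot: [-90.0, -0.0, -70.1]
wrist_force: [-1.0, -0.9, 2.7]
opening: -0.0002
```

Request:
arm_command --rows '[0, 0.1, 0, 0, 0, 0, -1, 0, 0.2, 0, 0, 0, 0, -1, 0, 0.3, 0, 0, 0, 0, -1, 0, 0.35, 0, 0, 0, 0, -1, 0, 0.35, 0, 0, 0, 0, -1]'

```text
time: 4.15
ee_pos: [0.4817, -0.2384, 0.1903]
tcp_rot: [-90.0, 0.0, -70.1]
wrist_force: [-2.5, -0.5, 2.7]
opening: 0.0002
```

Request:
arm_command --rows '[0, 0.1, 0, 0, 0, 0, -1, 0, 0.15, 0, 0, 0, 0, -1, 0, 0.15, 0, 0, 0, 0, -1]'

```text
time: 4.4
ee_pos: [0.4818, -0.2384, 0.1892]
tcp_rot: [-90.0, -0.0, -70.1]
wrist_force: [-3.4, -1.2, 3.9]
opening: -0.0001
```

Request:
arm_command --rows '[0, 0.05, 0, 0, 0, 0, -1, 0, 0.1, 0, 0, 0, 0, -1, 0, 0.1, 0, 0, 0, 0, -1]'

```text
time: 4.65
ee_pos: [0.4818, -0.2385, 0.189]
tcp_rot: [-90.0, -0.1, -70.1]
wrist_force: [-4.8, -1.4, 9.8]
opening: -0.0001
```

The force has jumped to 10 N with no more travel, so the pad is on its firm stop. I let go by lifting fast and straight up, then backing away.

Request:
arm_command --rows '[0, -4, 0, 0, 0, 0, -1, 0, -8, 0, 0, 0, 0, -1, 0, -12, 0, 0, 0, 0, -1, 0, -15, -2, 0, 0, 0, -1, 0, -16, -5, 0, 0, 0, -1, 0, -16, -9, 0, 0, 0, -1, 0, -16, -13, 0, 0, 0, -1, 0, -16, -16, 0, 0, 0, -1, 0, -16, -16, 0, 0, 0, -1, 0, -16, -16, 0, 0, 0, -1]'

```text
time: 5.48
ee_pos: [0.3305, -0.2931, 0.3481]
tcp_rot: [-89.9, -0.0, -70.3]
wrist_force: [0.1, -0.7, 0.7]
opening: 0.0004
```

```bash
python3 - <<'E'
from seg import *
o=sensors.get_obs(); print(o["time"],o["ee_pos"],o["wrist_force"])
c=imaging.camera("scene"); cv2.imwrite("pics/scene3.png",c["pixels"])
c=imaging.camera("wrist"); cv2.imwrite("pics/wrist3.png",c["pixels"])
E
```

```text
5.4833 [ 0.33052453 -0.29313189  0.34812319] [ 0.06880174 -0.74098238  0.68155518]
```

View pics/scene3.png

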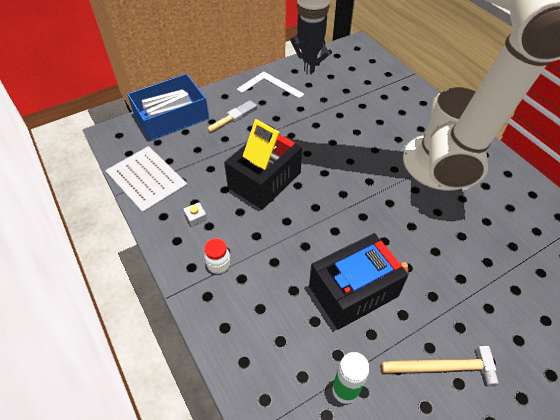

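View pics/wrist3.png

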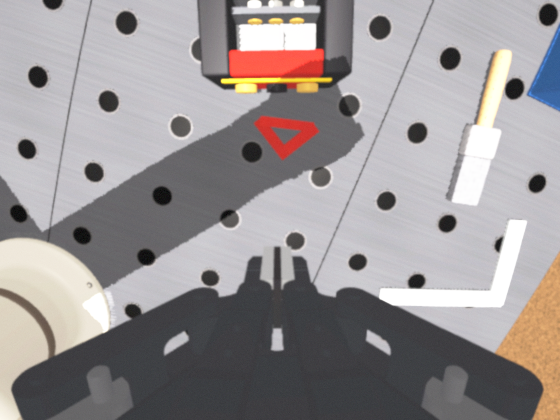

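The scene picture shows the yellow hatch up at (262, 145). The wrist picture shows the fuses in the open box at (278, 35) and the magnet unmoved. I now hold still for more than two seconds and watch.

Request:
arm_command --rows '[0, 0, 0, 0, 0, 0, -1, 0, 0, 0, 0, 0, 0, -1, 0, 0, 0, 0, 0, 0, -1, 0, 0, 0, 0, 0, 0, -1, 0, 0, 0, 0, 0, 0, -1, 0, 0, 0, 0, 0, 0, -1, 0, 0, 0, 0, 0, 0, -1, 0, 0, 0, 0, 0, 0, -1, 0, 0, 0, 0, 0, 0, -1, 0, 0, 0, 0, 0, 0, -1, 0, 0, 0, 0, 0, 0, -1, 0, 0, 0, 0, 0, 0, -1]'

```text
time: 6.58
ee_pos: [0.3313, -0.2928, 0.3479]
tcp_rot: [-90.0, -0.0, -70.1]
wrist_force: [0.2, -0.3, -0.0]
opening: 0.0001
```

```bash
cat > chk.py <<'E'
import sys
from seg import *
k=sys.argv[1]
for n in ["scene","top"]:
    c=imaging.camera(n); cv2.imwrite(f"pics/{n}{k}.png",c["pixels"])
    f=models.spot_point("fuse_press",n)
    print(n,[(np.round(x["location"],1),round(x["conf"],2),at_depth(c,x["location"])) for x in f[:1]])
    if n=="scene":
        hsv=cv2.cvtColor(c["pixels"],cv2.COLOR_BGR2HSV); m=cv2.inRange(hsv,(22,100,60),(36,255,255)); z=np.asarray(c["z_map"])
        P=np.array([at_depth(c,(x,y)) for y,x in np.argwhere(m) if 235<x<300 and 110<y<180 and z[y,x]>0]); P=P[P[:,2]>.12]
        a=np.radians(20.4); u=(P[:,:2]-[.4822,-.2372])@[np.cos(a),np.sin(a)]-.047
        print("hatch max z",P[:,2].max(),"angle from fit",np.degrees(np.arctan2(-np.polyfit(P[:,2],u,1)[0]**-1,1)))
o=sensors.get_obs(); print(o["time"],o["ee_pos"],o["wrist_force"])
E
python3 chk.py 4
```

```text
scene [(array([262.5, 131.3]), 0.68, array([ 0.52769799, -0.21731213,  0.20539566]))]
hatch max z 0.21621198015157184 angle from fit 61.86085184956007
top [(array([364.6, 208.6]), 0.66, array([ 0.52685958, -0.21673962,  0.20769316]))]
6.7833 [ 0.33127561 -0.29275076  0.34787326] [0.08182575 0.13805149 0.46648003]
```

Request:
arm_command --rows '[0, 0, 0, 0, 0, 0, -1, 0, 0, 0, 0, 0, 0, -1, 0, 0, 0, 0, 0, 0, -1, 0, 0, 0, 0, 0, 0, -1, 0, 0, 0, 0, 0, 0, -1, 0, 0, 0, 0, 0, 0, -1, 0, 0, 0, 0, 0, 0, -1, 0, 0, 0, 0, 0, 0, -1, 0, 0, 0, 0, 0, 0, -1, 0, 0, 0, 0, 0, 0, -1, 0, 0, 0, 0, 0, 0, -1, 0, 0, 0, 0, 0, 0, -1]'

```text
time: 7.78
ee_pos: [0.3313, -0.2927, 0.3479]
tcp_rot: [-90.0, -0.0, -70.1]
wrist_force: [0.1, -0.4, 0.2]
opening: -0.0003
```

Request:
arm_command --rows '[0, 0, 0, 0, 0, 0, -1, 0, 0, 0, 0, 0, 0, -1, 0, 0, 0, 0, 0, 0, -1, 0, 0, 0, 0, 0, 0, -1, 0, 0, 0, 0, 0, 0, -1, 0, 0, 0, 0, 0, 0, -1, 0, 0, 0, 0, 0, 0, -1, 0, 0, 0, 0, 0, 0, -1, 0, 0, 0, 0, 0, 0, -1, 0, 0, 0, 0, 0, 0, -1, 0, 0, 0, 0, 0, 0, -1, 0, 0, 0, 0, 0, 0, -1]'

```text
time: 8.78
ee_pos: [0.3313, -0.2928, 0.3479]
tcp_rot: [-90.0, 0.0, -70.1]
wrist_force: [-0.0, -1.4, 0.0]
opening: 0.0002
```

```bash
python3 chk.py 5; python3 - <<'E'
import cv2,numpy as np
a=cv2.imread("pics/top5.png")[150:290,170:410]; b=cv2.imread("pics/scene5.png")[110:330,190:430]
cv2.imwrite("pics/c5.png",np.vstack([cv2.resize(a,(480,280)),cv2.resize(b,(480,300))]))
E
```

```text
scene [(array([260.1, 132.8]), 0.77, array([ 0.53373164, -0.22038955,  0.20027477]))]
hatch max z 0.21591239379505178 angle from fit 61.72547054523136
top [(array([366.7, 204.4]), 0.63, array([ 0.54190832, -0.22940494,  0.17778075]))]
8.9833 [ 0.33127876 -0.29274059  0.34787621] [-0.15976743  0.28571491 -0.7801976 ]
```

View pics/c5.png

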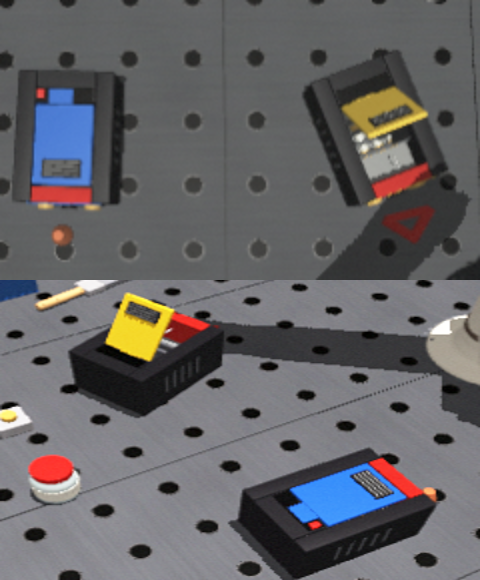

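```bash
python3 -c "
from workcell import bot; print(bot.job_done())"
```

```text
the job is handed in; nothing more can be done
None
```

The yellow hatch is open. I pressed its black pad straight down once with the shut fingertips, let go, and it popped up by itself. It went down to its firm stop, with the force rising from about 3 N to 10 N as it got there. I then lifted the hand fast and kept it clear.

- **Hatch open:** it stood at about 62° (1.08 rad), with its free edge about 100 mm above the box. Two looks 2.2 s apart, at 6.7 s and 8.9 s, gave the same result with the hand clear of it, and I handed in after the second look.
- **Tell-tale:** it stood up before the press. After the hatch opened it no longer showed in the pictures, as expected once the hatch tail has pushed it down, but I could not see it directly.
- **Everything else:** the blue hatch was still shut, and the magnet and gas cup looked undisturbed. The wrist force was back near zero.
- **One disagreement:** in the last check the network's pad point in the top view was off (0.178 m high, against 0.200 m in the scene view). The hatch angle and edge height measured from depth had not changed, so I took this as network error.

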